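# Close the damp box with its drop-in hatch

## Robot

A 6-joint arm with a two-finger parallel gripper is mounted at the origin on the work surface; the furniture and walls round the work are solid. World frame = base frame: x ahead of the robot, y to its left, z up, the work surface at z = 0. Lengths are in m, angles in degrees, forces in N, time in s.
With the tool pointing down it reaches from about 0.375 to 0.75 m from the base axis. Payload 9 kg.
Tool frame: the origin (TCP) lies midway between the tips of the shut fingers; the grasp point (between the pads) lies 19 mm behind it (robot.hold_point_z is the distance from the TCP to the grasp point, in m); z points along the fingers, y is the line along which they close (so a half turn about z gives the same grasp; the last joint's range is limited). The gripper opens to 85 mm and grips with 20 to 120 N. Pads are 22 mm wide; open, the fingers measure 114 mm over their backs; the gripper's body (76 mm by 85 mm) begins 54 mm behind the grasp point. The pads swing forward as they close: fully open they stand 13 mm farther back than shut.
Start: joints at [56.511, 5.964, 5.575, 89.605, 0, 77.527], TCP at [0.215, 0.56, 0.231] pointing down, gripper open.
Joint ranges: [-171.21, 171.21], [-48.23, 106.86], [-62.78, 66.21], [-105.2, 120.99], [-86.42, 89.51], [-180, 180]. Speed limits (degrees/s): [127.2, 127.2, 147.25, 180, 180, 180].

## Interface

Orientations are given as [roll, pitch, yaw] about the fixed x, y, z axes, in that order (R = Rz(yaw) Ry(pitch) Rx(roll)).
In Python, from plant import robot, fingers, grab_frame, get_calibration, cut_out, mark_of gives the robot as it stands. Calls block until the motion is done:
- robot.move_pose(position, orientation): joint-space move of the TCP to a pose.
- robot.line_to(position, vel=0.15, rotation=None, guard=None): straight line of the TCP; rotation=None keeps the orientation; vel is the mean speed in m/s. With guard (N) it stops when the force on the tool has changed by that much, and returns True; else False.
- robot.goto_joints(angles): joint-space move.
- fingers.set_gripper(opening): finger opening in m; the grip force is fixed at half the most; returns when the fingers have stopped.
- robot.pause(seconds).
- robot.ik(position, orientation): joint angles nearest the present ones, or None.
- grab_frame(name): name is "side" or "top" or "wrist"; returns the picture (384x512x3 uint8, blue, green, red); there is no depth.
- get_calibration(name): a dict with "vertical_fov" (degrees; the focal length in pixels is half the picture's height over the tangent of half this angle, whatever the lens; pixels are square), "cx", "cy" (the principal point, pixels), "rvec" (rotation vector, rad) and "tvec" (3), from world to camera coordinates, as OpenCV has them. Camera axes: x right, y down, z forward; pixel columns grow to the right and rows downward; lengths in m; the calibration is good to about 2 mm. A picture is of the moment at which its call begins: read the wrist's pose just before it. get_calibration takes no time and is no camera call; for the wrist camera it gives the pose at the moment of the call.
A pose or a line that the arm cannot do raises robot.IKError and nothing moves.
- robot.job_done(): hands the job in; it is judged then, once.
Trained networks look in the newest picture that a camera, given by its name, has taken for a name from the list of things; names that differ only in an ending like _2 or _b are one class to them, and where a whole thing is asked for, a point or a joint stands for the part that bears it (a point fixed in the world has none). Each returns a list of dicts, best first, with "confidence" (0 to 1); they miss things now and then, are a little off and sometimes report something else, mostly with a low value. They report only what shows in the picture. A call takes as long as a camera call.
- cut_out(camera, target): "pixels" (384x512 bool, what is visible of it) and "uv" ([column, row] in pixels, amid what is visible of it).
- mark_of(camera, target): "uv" ([column, row] in pixels: a listed point, or the origin of a listed thing).
Readings, each from a call of its own:
- robot.get_time(): time.
- robot.get_q(): joint angles.
- robot.get_qvel(): joint speeds.
- robot.get_joint_torque(): joint torques, N m.
- robot.get_tool_pos(): TCP position.
- robot.get_tcp_rot(): TCP orientation.
- robot.get_ft_force(): force on the tool from outside, world axes, zero at the start.
- robot.get_torque(): the same for the moment, N m.
- robot.get_gripper_width(): finger opening in m.
- robot.get_gripper_force(): force on a finger pad.
Only numpy, scipy, OpenCV 4.12 (cv2) and the standard library are available. Lean on these libraries where they do the work, as an engineer would, in place of code of your own. Each camera call takes 0.05 s, during which the arm holds its last target. There are 200 camera calls.

## Task

Close the wooden damp box, which stands loose on the table: pick up its flat wooden hatch by the bar grip, lay it flat between the two runners on the closed end of the box's top board, then slide it along the board, without lifting it again, until it drops into the rebate round the opening and lies fully home and flush. Do not lower it into the opening from above, push so gently that the box is not shoved out of its place, and leave the two loose glaze pots where they stand.

Things in the scene. Friction and masses are not known exactly. Their poses are not given: they have to be found in the camera images.
- damp_box: Wooden box, 190 (its x) x 104 (y) x 36 mm high, origin at the centre of its underside, z up. It stands loose, about 1 kg with its top board, and slides if pushed sideways with about 6 to 9 N. On it a plywood top board 280 x 120 x 12 mm, upper face 48 mm up; closed at its -x end. The board stays put on the box but was fixed by eye: along x it lies up to 25 mm off, unmeasured; across it is true.
- opening (a point): Nominal centre of the opening, at the board's upper face (box x = +60 mm, z = 48 mm); the true centre lies up to 25 mm from it along the box's x. The opening has a rebate 94 mm (x) x 86 mm (y) and 6 mm deep, with a ledge 8 mm wide all round that carries the hatch.
- lay_spot (a point): Where the hatch's centre can be laid on the closed end, at the board's upper face (box x = -75 mm, z = 48 mm); from here it slides along the box's +x. Two straight runners (6 mm high, 10 mm wide, 240 mm long, 87 mm apart inside) stand on the board along x and pass along both sides of the opening.
- hatch: Loose flat wooden hatch, 90 (its x) x 80 (y) x 6 mm, 0.07 to 0.14 kg, origin at the centre of its underside, z up. On its middle a bar grip 16 mm thick in x, 46 mm long in y, from 6 to 36 mm above the underside. Its x goes along the box's x; half a turn makes no difference. When home it has sunk 6 mm, its origin 42 mm above the table, its top flush with the board.
- pot_left: Small loose lidded glaze pot, 48 mm across and 53 mm high, origin at the centre of its underside; stands left of the box's near end. Leave alone.
- pot_right: Small loose lidded glaze pot, 48 mm across and 53 mm high, origin at the centre of its underside; stands right of the box's near end. Leave alone.

How it is judged:
By the outcome, as a careful person would: the job done as asked, in the order asked, and still so for the second after the job is handed in, with the robot touching nothing.
It also fails if it takes over 54 s, if anything falls off the work surface, if the arm or the gripper's body presses on something with over 40 N, if the wrist force passes 120 N, or if a joint passes its speed limit or range.

## Working session

There is one attempt and no reset: what is moved stays moved. The work goes in short steps, each a Python script; the robot and the scene stay as the last script left them, time stands still between calls to the robot, and variables do not carry over. Pictures are saved under pics/ and viewed, at most 10 in all, crops included, and the job is handed in when it is done.

```bash
mkdir -p pics
cat > h.py <<'E'
import numpy as np, cv2
from plant import robot, fingers, grab_frame, get_calibration, cut_out, mark_of
def cal(n):
    c=get_calibration(n); f=192/np.tan(np.radians(c["vertical_fov"])/2)
    K=np.array([[f,0,c["cx"]],[0,f,c["cy"]],[0,0,1]]); R=cv2.Rodrigues(np.array(c["rvec"],float))[0]
    return K,R,np.array(c["tvec"],float).ravel()
def ray(n,uv,z,c=None):
    K,R,t=c or cal(n); d=R.T@np.linalg.inv(K)@np.array([uv[0],uv[1],1.]); o=-R.T@t
    return o+d*(z-o[2])/d[2]
def proj(n,P,c=None):
    K,R,t=c or cal(n); p=(K@(R@np.atleast_2d(P).T+t[:,None])).T; return p[:,:2]/p[:,2:]
E
python3 - <<'E'
from h import *
ims=[]
for n in("top","side"):
    im=grab_frame(n); ims.append(im); K,R,t=cal(n); print(n,K[0,0],-R.T@t,R[2])
    for o,z in(("damp_box",0),("opening",.048),("lay_spot",.048),("hatch",0),("pot_left",0),("pot_right",0)):
        for m in mark_of(n,o)[:2]: print(o,np.round(m["uv"],1),round(m["confidence"],2),ray(n,m["uv"],z).round(4))
cv2.imwrite("pics/a.png",cv2.resize(ims[0],(800,600))); cv2.imwrite("pics/b.png",cv2.resize(ims[1],(800,600)))
print(robot.get_time(),robot.get_tcp_rot(),robot.hold_point_z)
E
```

```text
top 431.2716371953386 [0.37223084 0.16990335 1.10285423] [ 0.08741013 -0.01217381 -0.99609802]
damp_box [254.5 180.1] 0.96 [0.5034 0.1547 0.    ]
damp_box [325.4 211.5] 0.49 [ 0.4265 -0.0287  0.    ]
opening [261.5 155.9] 0.93 [0.5584 0.1393 0.048 ]
lay_spot [251.3 204.9] 0.71 [0.4364 0.162  0.048 ]
pot_left [174.6 246.8] 0.69 [0.3289 0.3537 0.    ]
pot_right [324.4 212. ] 0.87 [ 0.4251 -0.0261  0.    ]
side 378.0950118153338 [ 0.44133069 -0.44511496  0.64684822] [ 0.00549698  0.71712432 -0.69692359]
damp_box [283.9 212.4] 0.69 [0.5029 0.1528 0.    ]
opening [308.2 203. ] 0.85 [0.5537 0.1351 0.048 ]
lay_spot [253.6 198. ] 0.57 [0.4334 0.1541 0.048 ]
hatch [279.4 144.9] 0.85 [0.5071 0.4117 0.    ]
pot_left [215.1 161.7] 0.58 [0.3304 0.343  0.    ]
pot_right [247.7 280.1] 0.92 [ 0.4193 -0.0278  0.    ]
0.7 [1.79992262e+02 2.35331856e-03 1.58982014e+02] 0.0187
```

View pics/a.png

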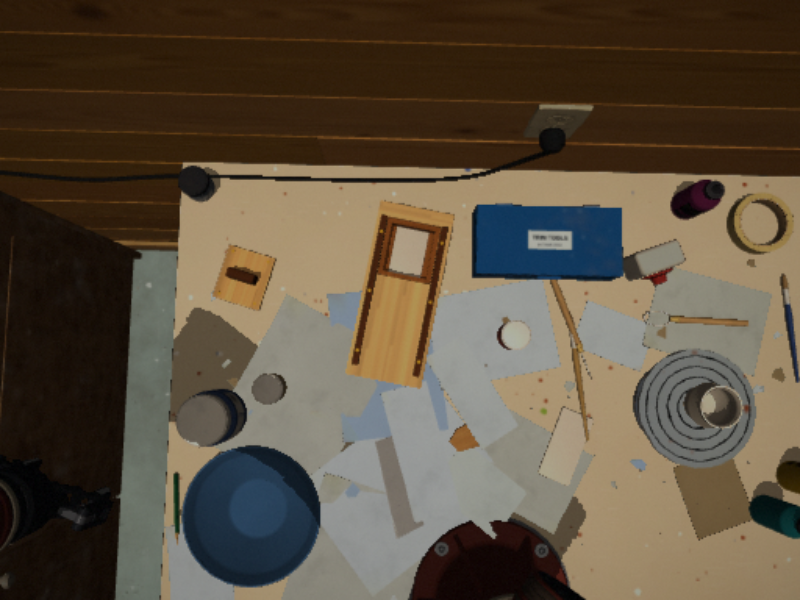

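View pics/b.png

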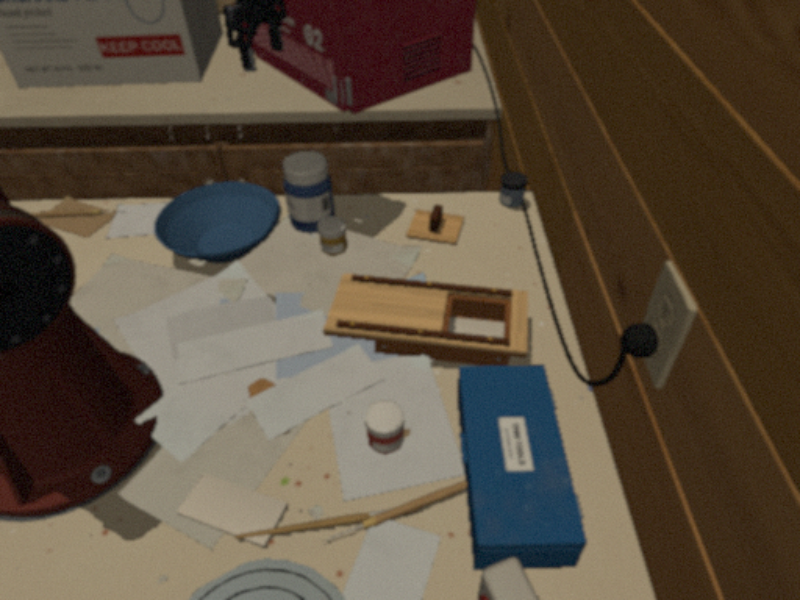

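The top picture shows the hatch at about (157,177) px, the box in the middle with its opening at (262,160), and pots at (172,248) and (328,214). In the side picture the hatch lies flat at (279,145). The way to everything is clear. Next I measure yaws and look with the wrist camera.

```bash
cat >> h.py <<'E'
def rect(n,o,z,c=None):
    c=c or cal(n); r=cut_out(n,o)
    if not r: return None
    m=r[0]["pixels"].astype(np.uint8); k=max(cv2.findContours(m,cv2.RETR_EXTERNAL,cv2.CHAIN_APPROX_NONE)[0],key=cv2.contourArea)
    P=np.array([ray(n,p[0],z,c)[:2] for p in k],np.float32)*1000
    q=cv2.minAreaRect(P); b=cv2.boxPoints(q)
    e=[b[1]-b[0],b[2]-b[1]]; l=max(e,key=np.linalg.norm); a=np.degrees(np.arctan2(l[1],l[0]))
    return np.round(q[0],1),np.round(q[1],1),round(float((a+90)%180-90),2),round(r[0]["confidence"],2)
E
python3 - <<'E'
from h import *
for n in("top","side"):
    grab_frame(n); print(n,rect(n,"hatch",.006),rect(n,"damp_box",.048))
r=rect("top","hatch",.006)or rect("side","hatch",.006)
th=r[2]; 
if abs(th)>45: th-=90*np.sign(th)
print(th)
for y in(-12+90,-12-90): print(y,robot.ik([.5,.40,.26],[180,0,y]),robot.ik([.5,.15,.06],[180,0,y]))
K,R,t=cal("wrist");print((-R.T@t)-np.array(robot.get_tool_pos()),R[2])
E
```

```text
top (array([505.6, 407. ]), array([79.5, 89.2]), -15.69, 0.69) (array([479.8, 151.7]), array([122.4, 280.7]), -10.55, 0.97)
side (array([506.8, 414.7]), array([103.5,  91.6]), 76.08, 0.77) None
-15.69
78 [ 26.98239861  13.77261418  17.19608386  93.42346968   0.
 128.98239861] [  2.32416535  -5.30510076 -23.63787378  71.66722698   0.
 104.32416535]
-102 [ 26.98239861  13.77261418  17.19608386  93.42346968   0.
 -51.01760139] [  2.32416535  -5.30510076 -23.63787378  71.66722698   0.
 -75.67583465]
[-0.06599965  0.02498126  0.14178254] [ 0.25823358 -0.09894315 -0.96100243]
```

Run:
```python
from h import *
robot.move_pose([.515,.145,.24],[180,0,79.5])
c=cal("wrist"); im=grab_frame("wrist"); cv2.imwrite("pics/c.png",im); np.savez("c.npz",K=c[0],R=c[1],t=c[2])
for o in("opening","lay_spot","damp_box"):
    for m in mark_of("wrist",o)[:1]: print(o,m["uv"],ray("wrist",m["uv"],.048 if o!="damp_box" else 0,c))
a=np.radians(-10.55); bc=np.array([.4798,.1517]); u=np.array([np.cos(a),np.sin(a)]); v=np.array([-u[1],u[0]])
g=im.copy(); W=lambda x,y,z:np.r_[bc+u*x+v*y,z]
for x0,x1,y0,y1,col in((-.14,.14,-.06,.06,(0,255,0)),(.013,.107,-.043,.043,(255,0,0))):
    p=proj("wrist",[W(x0,y0,.048),W(x1,y0,.048),W(x1,y1,.048),W(x0,y1,.048)],c); cv2.polylines(g,[p.round().astype(np.int32)],1,col,1)
cv2.imwrite("pics/d.png",g)
robot.move_pose([.506,.409,.24],[180,0,74.3])
c=cal("wrist"); grab_frame("wrist"); print("hatch",rect("wrist","hatch",.006,c)); m=mark_of("wrist","hatch");print([ray("wrist",k["uv"],0,c) for k in m[:1]])
print(robot.get_time())
```

```text
opening [286.1, 169.6] [0.55969367 0.13633153 0.048     ]
lay_spot [165.8, 170.7] [0.42683944 0.15943175 0.048     ]
damp_box [235.6, 164.0] [0.50213106 0.14390222 0.        ]
hatch (array([502.2, 408.8]), array([78.6, 89.5]), -15.72, 0.95)
[array([0.49752106, 0.40783585, 0.        ])]
4.2917
```

View pics/d.png

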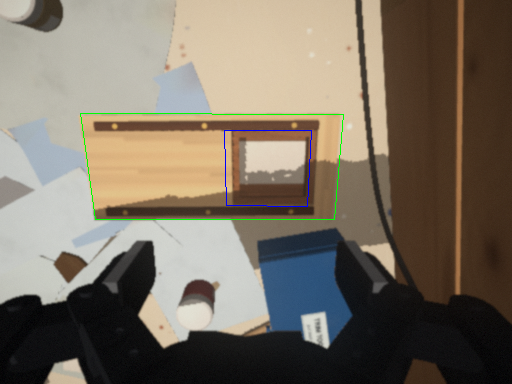

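The overlay puts the board within about 1 px (green). The predicted rebate (blue) is within about 5 px of the brown opening, which spans columns 231–311. The board is about 23 mm towards −x from the box centre. Next I grasp the hatch, lift it and lay it.

Run:
```python
from h import *
c=np.load("c.npz"); c=(c["K"],c["R"],c["t"]); im=cv2.imread("pics/c.png")
a=np.radians(-10.55); bc=np.array([.4798,.1517]); u=np.array([np.cos(a),np.sin(a)]); v=np.array([-u[1],u[0]])
xs=np.arange(-.02,.145,.003)
for y in(0,-.036):
  p=proj("wrist",[np.r_[bc+u*x+v*y,.048] for x in xs],c).astype(np.float32)
  print(y,[(int(round(x*1000)),int(k)) for x,k in zip(xs,cv2.remap(im,p[:,0],p[:,1],cv2.INTER_LINEAR).reshape(-1,3).mean(1))])
fingers.set_gripper(.06)
robot.line_to([.504,.408,.06],vel=.15,rotation=[180,0,74.3])
hit=robot.line_to([.504,.408,.010],vel=.06,guard=5); print("hit",hit,robot.get_tool_pos())
fingers.set_gripper(0); print(robot.get_gripper_width(),robot.get_gripper_force())
robot.line_to([.504,.408,.13],vel=.12); print(robot.get_gripper_width(),robot.get_ft_force(),robot.get_time())
robot.move_pose([.4277,.1614,.13],[180,0,79.45])
print(robot.get_tool_pos(),robot.get_time(),robot.get_gripper_width())
cv2.imwrite("pics/e.png",grab_frame("wrist"))
```

```text
0 [(-20, 173), (-17, 173), (-14, 171), (-11, 172), (-8, 172), (-5, 174), (-2, 172), (1, 172), (4, 172), (7, 173), (10, 174), (13, 174), (16, 173), (19, 159), (22, 84), (25, 101), (28, 108), (31, 120), (34, 134), (37, 204), (40, 207), (43, 203), (46, 204), (49, 197), (52, 193), (55, 200), (58, 196), (61, 203), (64, 203), (67, 200), (70, 193), (73, 176), (76, 159), (79, 165), (82, 185), (85, 164), (88, 189), (91, 185), (94, 128), (97, 119), (100, 114), (103, 55), (106, 60), (109, 63), (112, 67), (115, 96), (118, 105), (121, 102), (124, 97), (127, 94), (130, 98), (133, 101), (136, 101), (139, 112), (142, 114)]
-0.036 [(-20, 104), (-17, 104), (-14, 103), (-11, 105), (-8, 104), (-5, 105), (-2, 104), (1, 104), (4, 104), (7, 103), (10, 103), (13, 104), (16, 104), (19, 100), (22, 64), (25, 60), (28, 61), (31, 62), (34, 62), (37, 61), (40, 59), (43, 59), (46, 60), (49, 59), (52, 61), (55, 61), (58, 62), (61, 61), (64, 59), (67, 61), (70, 60), (73, 60), (76, 60), (79, 60), (82, 59), (85, 60), (88, 59), (91, 60), (94, 60), (97, 56), (100, 58), (103, 58), (106, 57), (109, 57), (112, 59), (115, 88), (118, 100), (121, 97), (124, 93), (127, 99), (130, 96), (133, 96), (136, 96), (139, 106), (142, 108)]
hit False [0.50429574 0.40814883 0.01047522]
0.015246992764850113 59.40191209316254
0.014716236701512283 [ 0.30891429  0.32215882 -0.91833189] 8.6167
[0.42820776 0.16188039 0.13024104] 9.625 0.015078015293838497
```

View pics/e.png

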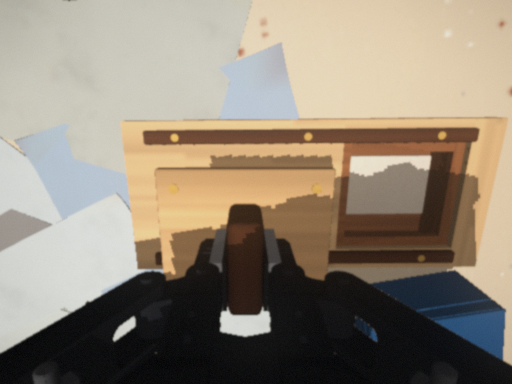

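The hatch is held squarely. Its far edge is at row 168, columns 157–335, and the board's far edge is at row ~119. I check the lateral offset from these edges before laying it.

Run:
```python
from h import *
c=cal("wrist"); a=np.radians(-10.55); bc=np.array([.4798,.1517]); u=np.array([np.cos(a),np.sin(a)]); v=np.array([-u[1],u[0]])
im=cv2.imread("pics/e.png").astype(float).mean(2)
def f(uv,z):
    d=ray("wrist",uv,z,c)[:2]-bc; return np.round([d@u*1000,d@v*1000],1)
for col in(170,230,300):
    k=im[:,col-3:col+4].mean(1); g=np.diff(k)
    rows=[r for r in range(105,200) if abs(g[r])>8]
    print(col,[(r,int(g[r])) for r in rows])
for uv,z,w in(((157,168),.1257,"hatch TL"),((335,168),.1257,"hatch TR"),((200,119.5),.048,"board far"),((450,118),.048,"board far"),((300,142.5),.054,"runner in"),((400,249),.054,"near runner in"),((340,160),.048,"rebate L"),((466,160),.048,"rebate R")): print(w,f(uv,z))
```

```text
170 [(119, -14), (121, 11), (128, -21), (129, -45), (130, -39), (132, 9), (133, 17), (134, 13), (139, -11), (140, -14), (141, -11), (143, 34), (144, 37), (145, 16), (166, -38), (167, -39), (168, 17), (169, 24), (170, 10)]
230 [(117, -9), (118, -24), (120, 20), (127, -8), (128, -38), (129, -53), (130, -17), (142, 17), (143, 49), (144, 28), (153, -13), (154, -20), (155, -16), (156, -8), (166, -14), (168, 30), (169, 26), (170, 10)]
300 [(117, -19), (118, -14), (119, 8), (120, 9), (127, -26), (128, -47), (129, -33), (142, 41), (143, 37), (144, 14), (153, -11), (154, -26), (155, -23), (166, -14), (168, 31), (169, 26), (170, 9), (194, -10), (195, -27), (196, -23)]
hatch TL [-96.1  40.3]
hatch TR [-8.8 40.3]
board far [-85.2  59.6]
board far [94.3 60.8]
runner in [-13.6  44. ]
near runner in [ 69.7 -39.7]
rebate L [18.  30.3]
rebate R [111.9  30.3]
```

Run:
```python
from h import *
p=np.array([.4277,.1614])
robot.line_to([*p,.070],vel=.1)
hit=robot.line_to([*p,.0555],vel=.02,guard=2.5); t=robot.get_tool_pos(); print("contact",hit,t,robot.get_ft_force(),robot.get_gripper_width())
fingers.set_gripper(.026); print(robot.get_gripper_width(),robot.get_ft_force())
robot.line_to([t[0],t[1],.062],vel=.02); print(robot.get_ft_force(),robot.get_time())
cv2.imwrite("pics/f.png",np.hstack([cv2.resize(grab_frame("top")[100:260,180:380],(400,320)),cv2.resize(grab_frame("wrist"),(400,320))]))
```

```text
contact True [0.42762773 0.16138559 0.0583702 ] [-2.09415093 -0.00986165  4.44273313] 0.014935701683549954
0.02592147283505013 [ 0.15993014 -0.10586147 -0.8632075 ]
[-0.15885368 -0.59985872  0.18610926] 11.6417
```

View pics/f.png

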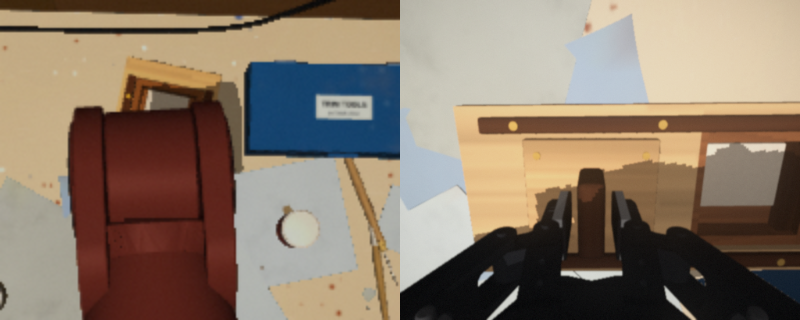

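The hatch lies flat between the runners (contact at TCP z = 0.0584 as expected) with the fingers loose round the bar. Next is a gentle slide with a force guard.

Run:
```python
from h import *
a=np.radians(-10.5); u=np.array([np.cos(a),np.sin(a),0]); s=np.array(robot.get_tool_pos())
h=False
for d,v in((.07,.04),(.095,.03),(.105,.02),(.115,.02),(.122,.015),(.130,.015)):
    h=robot.line_to(list(s+u*d),vel=v,guard=3); f=np.array(robot.get_ft_force()); x=(np.array(robot.get_tool_pos())-s)@u
    print(d,h,round(x*1000,1),round(f@u,2),f.round(2))
    if h: break
print(robot.get_time())
cv2.imwrite("pics/g.png",grab_frame("wrist"))
```

```text
0.07 False 69.9 0.19 [ 0.17 -0.12  0.04]
0.095 False 94.9 -0.5 [-0.52 -0.06 -0.01]
0.105 False 105.1 0.6 [0.63 0.08 0.74]
0.115 False 115.1 0.37 [0.45 0.39 0.44]
0.122 False 122.1 -0.04 [-0.    0.23 -0.42]
0.13 True 127.4 -0.69 [-0.62  0.4   1.21]
16.975
```

View pics/g.png

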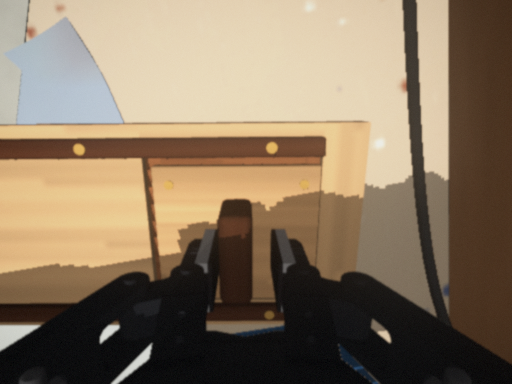

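The hatch appears to be down in the rebate, with a narrow gap on the left at column ~150 and tight on the right at ~322. I back off and check that it is flush and that the box hasn't moved.

Run:
```python
from h import *
a=np.radians(-10.5); u=np.array([np.cos(a),np.sin(a),0]); s=np.array(robot.get_tool_pos())
robot.line_to(list(s-u*.004),vel=.02); fingers.set_gripper(.04)
robot.line_to(list(s-u*.004+[0,0,.1]),vel=.1); s=np.array(robot.get_tool_pos())
c=cal("wrist"); im=grab_frame("wrist")
print(rect("wrist","hatch",.048,c),[ray("wrist",m["uv"],.042,c) for m in mark_of("wrist","hatch")[:1]])
cv2.imwrite("pics/h.png",cv2.resize(im,(800,600),interpolation=cv2.INTER_CUBIC))
robot.move_pose([.40,.30,.25],[180,0,79.5])
for n in("top","side"):
    im=grab_frame(n); print(n,rect(n,"damp_box",.048),rect(n,"hatch",.048))
    for o in("hatch","pot_left","pot_right"): print(o,[ray(n,m["uv"],.042 if o=="hatch" else 0) for m in mark_of(n,o)[:1]])
cv2.imwrite("pics/i.png",cv2.resize(im[150:270,200:360],(800,600),interpolation=cv2.INTER_CUBIC))
print(robot.get_time())
```

```text
(array([547.8, 138.7]), array([79.9, 89.4]), -10.42, 0.88) [array([0.54622432, 0.13589767, 0.042     ])]
top (array([480. , 151.8]), array([119.8, 280.1]), -10.09, 0.8) (array([549.8, 137.5]), array([80.3, 90.4]), -10.29, 0.77)
hatch [array([0.54560082, 0.12892592, 0.042     ])]
pot_left []
pot_right [array([ 0.42490733, -0.02687531,  0.        ])]
side (array([476.4, 139. ]), array([154.3, 279.6]), -9.52, 0.89) (array([551.3, 145.9]), array([90.4, 89.8]), 80.28, 0.77)
hatch [array([0.55688254, 0.14115743, 0.042     ])]
pot_left [array([0.32295184, 0.35381461, 0.        ])]
pot_right [array([ 0.41915459, -0.03237969,  0.        ])]
20.4917
```

View pics/h.png

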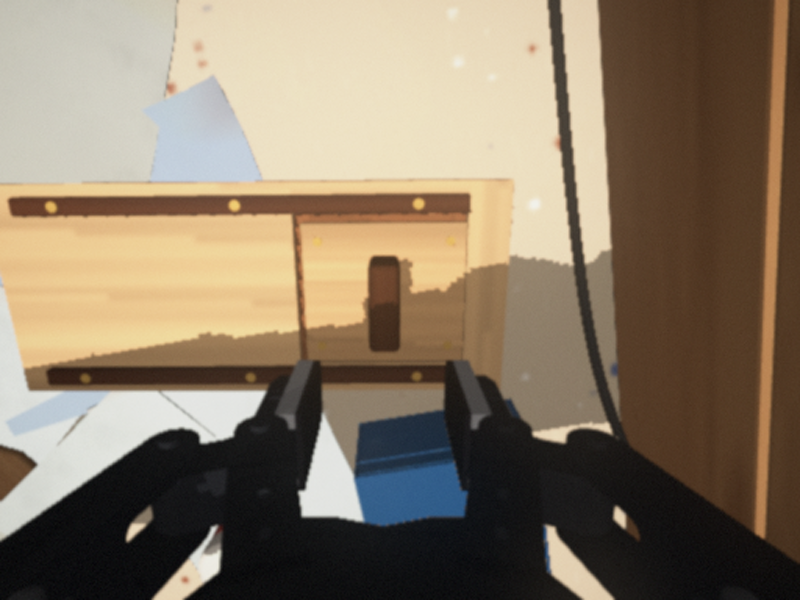

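View pics/i.png

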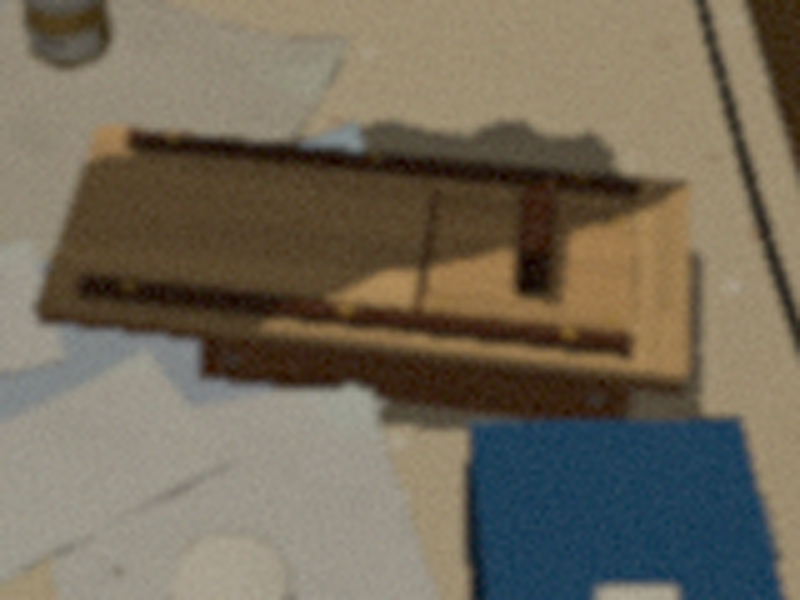

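Both views agree. The hatch lies in the rebate: there is a shadow gap at the trailing edge, the front edge meets the far wall, and the cast shadow runs unbroken across the joint. The board centre is still at (480, 152) mm, so the box hasn't moved, and both pots are where they were.

```bash
python3 -c "
from h import *
print(robot.job_done())"
```

```text
the job is handed in; nothing more can be done
None
```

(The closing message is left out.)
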